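# Load the filter slide and draw a sample stroke

### The arm

A 6-joint arm with a two-finger parallel gripper is mounted at the origin on a cart in front of the work surface, level with it; the furniture and walls round the work are solid. World frame = base frame: x ahead of the robot, y to its left, z up, the work surface at z = 0. Lengths are in m, angles in degrees, forces in N, time in s.
With the tool pointing down it reaches from about 0.325 to 0.925 m from the base axis. Payload 3.1 kg.
Tool frame: the origin (TCP) lies on the centre line of the jaws, within the pads' length; the fingertips stand 25 mm ahead of it and the grasp point (between the pads) lies 6 mm ahead of it (tips_ahead is the z of the fingertips in the tool frame, in m); z points along the fingers, x is the direction in which the jaws open and shut, and the axes are right-handed (so a half turn about z gives the same grasp; the last joint's range is limited). The gripper opens to 85 mm and grips with 20 to 120 N. Pads are 22 mm wide; open, the fingers measure 114 mm over their backs; the gripper's body (76 mm by 85 mm) begins 54 mm behind the grasp point. The pads swing forward as they close: fully open they stand 13 mm farther back than shut.
Start: joints at [62.097, 12.427, 92.441, -0, 75.132, -6.429], TCP at [0.229, 0.582, 0.256] pointing down, gripper open.
Joint ranges: [-157.48, 157.48], [-44.54, 120.13], [17.64, 146.25], [-64.5, 244.5], [7.68, 150.69], [-147.95, 147.95]. Speed limits (degrees/s): [159.86, 159.86, 180, 180, 180, 180].

### API

Orientations are given as a 3x3 rotation matrix whose columns are the frame's x, y, z axes.
In Python, from rig import get_state, snapshot, hand_in, tips_ahead gives the robot as it stands. The module is installed in compiled form; this text tells all that it offers.
- The arm moves only by the tool servo_tool, never from a script. Its arguments are lists of equal length, an entry for each row: "xyz": the shift along the world's x, y, z in mm, a list of three; "angular": the turn, a rotation vector about the world's x, y, z in degrees, a list of three. A call has 1 to 20 rows; each row shifts and turns the pose as measured when the row begins; what a row does not reach is not made up. A row lasts 1/10 s, in which the tool goes at most 50 mm and 8.59 degrees, less where a joint would pass 70% of its speed; a pose out of reach is approached as far as the arm can. A call with a gripper value outside its range is refused whole. "jaw" is the opening, from 0 (shut) to 1 (fully open), set as the call begins (left out, the last holds). The fingers move at their own pace and stop on an object; the grip force is fixed at half the most. Time passes only in rows, so rows that do not move let the fingers close. It gives the time, the measured TCP pose, the force and the opening at its end, in the units of the state.
- get_state(): the state, without advancing time (a new reading comes with each control period).
- snapshot(name): name is "scene" or "top" or "wrist"; returns a dict with "pixels" (400x640x3 uint8, blue, green, red), "intrinsics" (3x3 intrinsics, pixels), "k1" (the pictures are not rectified: a ray, as slopes to the right and down, at radius r is drawn at 1 + k1 r^2 times it, then the intrinsics apply), "R" (3x3) and "t" (3): a world point X has camera coordinates R X + t; the wrist camera has in their place "tool_from_camera" (4x4, takes a point from camera to tool coordinates, whose origin is the TCP and whose axes are the tool frame's). Camera axes: x right, y down, z forward; pixel columns grow to the right and rows downward; lengths in m; the calibration is good to about 2 mm. A picture is of the moment at which its call begins: read the wrist's pose just before it. There is no depth.
- hand_in(): hands the job in, once; it reports no verdict.
The state is a dict: "time_s": time; "joints": joint angles; "joint_vel": joint speeds; "joint_torque": joint torques, N m; "tcp_pos": TCP position; "eef_rot": TCP orientation; "ft_force": force on the tool from outside, world axes, zero at the start; "moment": the same for the moment, N m; "gripper_width": opening from 0.0 (shut) to 1.0 (fully open).
Only numpy, scipy, OpenCV 4.12 (cv2) and the standard library are available. Lean on these libraries where they do the work, as an engineer would, in place of code of your own. Each camera call takes 0.05 s, during which the arm holds its last target.

### The job

Take the clean filter slide (green grip, white disc) from the rack, slide it into the slot of the sampler's filter head until it is fully home, without dropping it in, and let go of it. Only then draw the pump's piston straight up by its black knob, without forcing it sideways, until the whole green band on the rod shows above the barrel while the red band below it stays hidden in the bore, and finish holding the knob there: do not let go. Leave the used slide (black grip, dark disc) in the rack and the other things on the bench where they are.

Things in the scene. Friction and masses are not known exactly. Their poses are not given: they have to be found in the camera images.
- clean_slide: Clean filter slide: rigid blue slab 8 (x) x 60 (y) x 100 (z) mm, 0.07 to 0.14 kg, upright in one of the rack's two pockets, white disc on both faces, green grip over its top 26 mm. Origin: centre of its lower end; z up its length, x across its thickness. It goes into the slot either way round.
- used_slide: The used filter slide: same slab (8 x 60 x 100 mm, same origin and axes) with dark disc and black grip, in the rack's other place. Stays there.
- rack: White storage rack, fixed to the bench, 40 (x) x 176 (y) x 32 (z) mm on a grey foot 56 x 190 x 4 mm, with two open-topped pockets in line along y, centred 42 mm either side of its centre. A pocket is 11 x 63 mm and 26 mm deep (floor 6 mm above the bench), so a slide stands 74 mm out of it. Origin: centre of the underside.
- sampler: The sampler, fixed: grey base plate 90 (x) x 215 (y) x 12 (z) mm; on it at y = +55 mm the black filter head (40 x 86 mm, top 68 mm above the bench) with a slot in its top, long along y; at y = -60 mm the upright aluminium pump barrel (46 mm diameter, dark collar of 52 mm at its top, 92 mm above the bench); a thin brass pipe joins them. Origin: centre of the underside, z up.
- slot_floor (a point): Centre of the slot's floor in the filter head, 12 mm above the bench, axes as the sampler's. The slot is 10 (x) x 62 (y) mm, 56 mm deep, with a small lead-in of about 3 mm at the mouth; a slide that is home has its lower end on this floor and stands 44 mm out of the head.
- bore_mouth (a point): Centre of the bore at the top of the pump barrel, 92 mm above the bench, axes as the sampler's. The bore is vertical, 17.5 mm in diameter and 80 mm deep.
- piston: The pump's piston: loose upright steel rod in the bore, 16 mm diameter, 105 mm long, 0.18 to 0.35 kg, black knob on top. Origin: centre of the rod's foot, z up; at the start the foot is on the bore's floor, 80 mm below the mouth. Green band 52 to 66 mm above the foot, red band 7 to 25 mm: green is wholly out when drawn 28 mm, red appears at 55 mm. It sinks back when released.
- piston_knob (a point): Centre of the piston's round black knob (32 mm diameter, 24 mm high), on the rod's axis, 114 mm above the rod's foot. At the start the knob's underside is 22 mm above the barrel.
- vial_6: Vial with red cap, 24 x 24 x 46 mm, standing at the front; origin centre of underside. Bystander.
- cassette_0: Round white filter cassette, blue cap, 41 x 41 x 40 mm; origin centre of underside. Bystander.
- cassette_1: Round white filter cassette, red cap, 41 x 41 x 40 mm; origin centre of underside. Bystander.
- weight_0: Cream check weight with knob, 26 x 26 x 30 mm; origin centre of underside. Bystander.
- box_1: Small brown and yellow carton, 51 x 62 x 34 mm; origin centre of underside. Bystander.
Mind the look-alikes: they are no part of the job. Leave any yellow look-alike of the piston alone.

How it is judged:
By the outcome, as a careful person would: the job done as asked, in the order asked, and still so for the second after the job is handed in, while the arm keeps its last pose, push and grip.
It also fails if it takes over 54 s, if anything falls off the work surface, if the arm or the gripper's body presses on something with over 40 N, if the wrist force passes 120 N, or if a joint passes its speed limit or range.

## Working session

There is one attempt and no reset: what is moved stays moved. The work goes in short steps, Python scripts to look and compute and a tool call to move; the robot and the scene stay as the last step left them, time stands still between calls to the robot, and variables do not carry over. Pictures are saved under pics/ and viewed, and the job is handed in when it is done.

Besides the shell and the picture viewer there is one more tool, called after "Call:" as name(argument=value, ...) on one line, values as JSON. servo_tool: Moves the arm, as the interface text tells. Its arguments: {"type":"object","properties":{"xyz":{"type":"array"},"angular":{"type":"array"},"jaw":{"type":"number"}},"required":["xyz","angular"]}

```bash
mkdir -p pics
cat > h.py <<'E'
import numpy as np, cv2
from rig import get_state, snapshot, hand_in, tips_ahead
def snap(n,f):
    st=get_state(); s=snapshot(n); cv2.imwrite('pics/'+f,s['pixels'])
    import pickle; 
    if n=='wrist':
        T=np.array(s['tool_from_camera']); Rt=np.array(st['eef_rot']); p=np.array(st['tcp_pos'])
        Rwc=Rt@T[:3,:3]; c=Rt@T[:3,3]+p
        s['R']=Rwc.T; s['t']=-Rwc.T@c
    d={k:s[k] for k in('pixels','intrinsics','k1','R','t')}
    pickle.dump(d,open('pics/'+f[:-4]+'.pkl','wb')); return d
def load(f):
    import pickle; return pickle.load(open('pics/'+f+'.pkl','rb'))
def ray(s,u,v):
    K=np.array(s['intrinsics']); k=s['k1']
    d=np.array([(u-K[0,2])/K[0,0],(v-K[1,2])/K[1,1]]); x=d.copy()
    for _ in range(30): x=d/(1+k*(x@x))
    R=np.array(s['R']); t=np.array(s['t']).ravel()
    return -R.T@t, R.T@np.array([x[0],x[1],1])
def onz(s,u,v,z):
    c,r=ray(s,u,v); return c+r*(z-c[2])/r[2]
def tri(obs):
    A=np.zeros((3,3));b=np.zeros(3);L=[]
    for s,u,v in obs:
        c,r=ray(s,u,v); r=r/np.linalg.norm(r);P=np.eye(3)-np.outer(r,r);A+=P;b+=P@c;L.append((c,P))
    X=np.linalg.solve(A,b); return X,[np.linalg.norm(P@(X-c)) for c,P in L]
def proj(s,X):
    R=np.array(s['R']); t=np.array(s['t']).ravel();K=np.array(s['intrinsics'])
    p=R@np.array(X)+t;x=p[:2]/p[2];x=x*(1+s['k1']*(x@x));return K[0,0]*x[0]+K[0,2],K[1,1]*x[1]+K[1,2]
E
python3 - <<'E'
from h import *
print(get_state(),tips_ahead)
for n in('scene','top','wrist'):
    s=snap(n,n+'0.png'); print(n,s['k1'],-np.array(s['R']).T@np.array(s['t']).ravel(),np.array(s['R']).round(2).tolist())
E
```

```text
{'time_s': 0.0, 'joints': array([ 6.20982031e+01,  1.24758384e+01,  9.25298155e+01,  1.53973499e-04,
        7.51320520e+01, -6.42854632e+00]), 'joint_vel': array([-0.08015941,  0.07557673,  0.04389828,  0.02521997,  0.00837896,
        0.04567398]), 'joint_torque': array([ 2.68293343e-04, -3.96843553e+01, -3.03853226e+01, -2.15957225e-04,
        9.84818267e-03, -9.14162314e-06]), 'tcp_pos': array([0.22840999, 0.58094646, 0.25496597]), 'eef_rot': array([[ 3.66066105e-01,  9.30588167e-01, -1.12699284e-03],
       [ 9.30585785e-01, -3.66067739e-01, -2.12280723e-03],
       [-2.38801501e-03, -2.71675743e-04, -9.99997112e-01]]), 'ft_force': array([-0.17683146,  0.31574697, -0.18273326]), 'moment': array([ 0.00923846,  0.03051726, -0.00421771]), 'gripper_width': 0.9986885904780664} 0.025
scene 0.03293221578160222 [-0.41121903 -0.63756971  0.97496469] [[0.55, -0.83, -0.02], [-0.52, -0.33, -0.79], [0.65, 0.45, -0.61]]
top -0.08744320807139558 [0.30149524 0.00862925 1.51473248] [[0.02, -1.0, 0.01], [-0.98, -0.02, -0.17], [0.17, -0.0, -0.99]]
wrist -0.06394662575944524 [0.14826284 0.61058666 0.37231077] [[0.36, 0.93, -0.0], [0.88, -0.34, 0.33], [0.31, -0.12, -0.94]]
```

View pics/scene0.png

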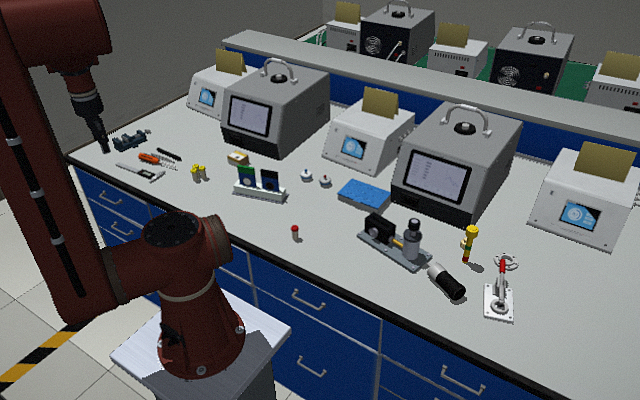

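View pics/top0.png

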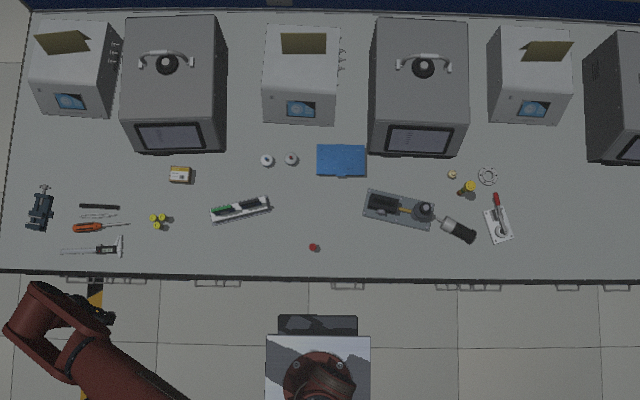

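View pics/wrist0.png

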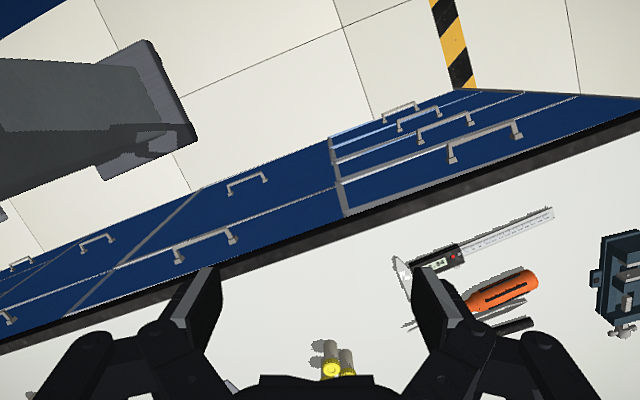

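Run:
```python
from h import *
t=load('top0'); s=load('scene0')
for n,u,v,z in [('rackL',212,218,.03),('rackR',271,202,.03),('sampTL',370,190,.012),('sampR',434,210,.012),('knob',426,208,.13),('greentop',222,210,.106),('blacktop',251,203,.106),('headc',385,202,.068),('box',180,175,.034),('vial',314,247,.04),('yell',468,187,.1)]:
    print(n,onz(t,u,v,z).round(3))
def crop(im,x0,y0,x1,y1,k,f): cv2.imwrite('pics/'+f,cv2.resize(im[y0:y1,x0:x1],None,fx=k,fy=k,interpolation=cv2.INTER_CUBIC))
a=cv2.resize(t['pixels'][180:240,200:280],None,fx=5,fy=5,interpolation=cv2.INTER_CUBIC)
b=cv2.resize(t['pixels'][180:240,360:440],None,fx=5,fy=5,interpolation=cv2.INTER_CUBIC)
cv2.imwrite('pics/topz.png',np.hstack([a,b]))
a=cv2.resize(s['pixels'][145:215,220:300],None,fx=5,fy=5,interpolation=cv2.INTER_CUBIC)
b=cv2.resize(s['pixels'][205:275,355:435],None,fx=5,fy=5,interpolation=cv2.INTER_CUBIC)
cv2.imwrite('pics/scz.png',np.hstack([a,b]))
```

```text
rackL [0.501 0.335 0.03 ]
rackR [0.555 0.153 0.03 ]
sampTL [ 0.603 -0.157  0.012]
sampR [ 0.542 -0.36   0.012]
knob [ 0.529 -0.308  0.13 ]
greentop [0.515 0.29  0.106]
blacktop [0.538 0.205 0.106]
headc [ 0.555 -0.197  0.068]
box [0.635 0.443 0.034]
vial [0.417 0.016 0.04 ]
yell [ 0.6   -0.444  0.1  ]
```

View pics/topz.png

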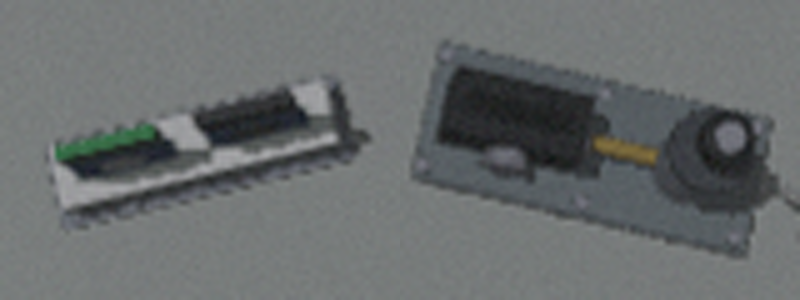

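View pics/scz.png

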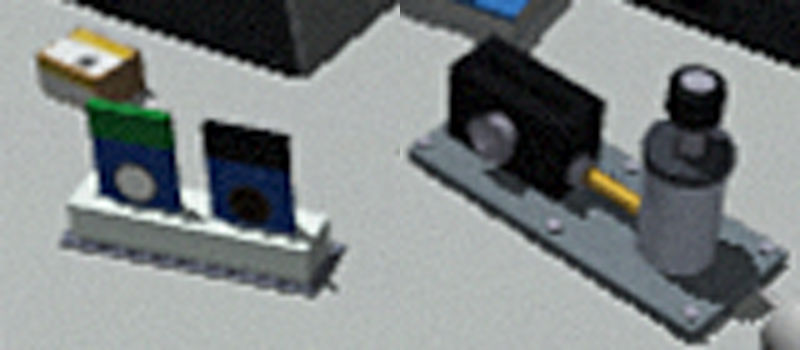

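Call:
servo_tool(xyz=[[24,-24,2],[24,-24,2],[24,-24,2],[24,-24,2],[24,-24,2],[24,-24,2],[24,-24,2],[24,-24,2],[24,-24,2],[24,-24,2],[24,-24,2],[24,-24,2],[0,0,0]], angular=[[0,0,-4.3],[0,0,-4.3],[0,0,-4.3],[0,0,-4.3],[0,0,-4.3],[0,0,-4.3],[0,0,-4.3],[0,0,-4.3],[0,0,-4.3],[0,0,-4.3],[0,0,-4.3],[0,0,-4.3],[0,0,0]], jaw=0.6)

```text
time_s: 1.45
tcp_pos: [0.5221, 0.2788, 0.274]
eef_rot: [[0.966, 0.259, -0.009], [0.259, -0.966, -0.002], [-0.009, -0.0, -1.0]]
ft_force: [-1.2, 0.2, -0.5]
gripper_width: 0.601
```

Run:
```python
from h import *
s=snap('wrist','wrist1.png'); st=get_state(); print(st['time_s'],st['tcp_pos'],st['eef_rot'].round(3).tolist(),st['gripper_width'],st['ft_force'])
```

```text
1.5 [0.52059716 0.28012044 0.27365812] [[0.965, 0.261, -0.011], [0.261, -0.965, -0.001], [-0.011, -0.002, -1.0]] 0.6005597375826544 [-0.59587988 -0.46308129 -0.10965091]
```

View pics/wrist1.png

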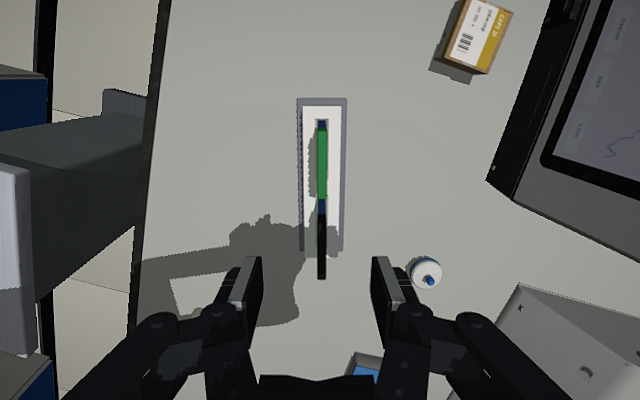

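Run:
```python
from h import *
s=load('wrist1'); im=s['pixels']; h=cv2.cvtColor(im,cv2.COLOR_BGR2HSV)
cv2.imwrite('pics/w1z.png',cv2.resize(im[90:290,280:360],None,fx=3,fy=3,interpolation=cv2.INTER_CUBIC))
m=cv2.inRange(h,(45,80,40),(80,255,255)); m[:, :280]=0;m[:,360:]=0
ys,xs=np.nonzero(m); print(len(xs),xs.min(),xs.max(),ys.min(),ys.max())
for y in range(ys.min(),ys.max()+1,8):
    r=xs[ys==y]; print(y,r.min(),r.max(),im[y,r.min():r.max()+1,1].tolist())
for u,v in [(317,124),(327,124),(317,198),(327,198)]: print(onz(s,u,v,.106).round(4))
```

```text
685 317 326 128 198
128 318 325 [51, 60, 60, 59, 61, 60, 59, 53]
136 317 326 [81, 110, 121, 120, 120, 120, 121, 122, 121, 105]
144 317 326 [80, 109, 122, 119, 119, 119, 120, 122, 120, 108]
152 317 326 [80, 109, 122, 120, 119, 120, 120, 121, 119, 105]
160 317 326 [80, 110, 121, 119, 119, 119, 120, 120, 118, 101]
168 317 326 [79, 109, 121, 118, 118, 119, 118, 120, 116, 99]
176 317 326 [76, 110, 120, 119, 117, 118, 118, 119, 113, 106]
184 317 325 [81, 108, 120, 117, 117, 116, 117, 117, 110]
192 317 325 [88, 107, 118, 116, 115, 116, 116, 117, 109]
[0.5063 0.3281 0.106 ]
[0.5143 0.3302 0.106 ]
[0.5233 0.2653 0.106 ]
[0.5319 0.2676 0.106 ]
```

View pics/w1z.png

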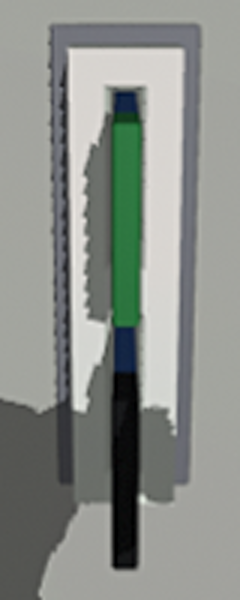

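Run:
```python
from h import *
s=load('wrist1'); im=s['pixels']
a=onz(s,321.7,129.5,.106);b=onz(s,321.5,198.7,.106)
print(a,b,np.linalg.norm(a-b),(a+b)/2,np.degrees(np.arctan2(-(a-b)[0],(a-b)[1])))
print(im[120:136,321].tolist(),im[194:216,321].tolist())
# rack edges at z=.032 / foot .004
for u,v,z in [(302.5,106,.032),(341,106,.032),(341,250,.032),(297,98,.004),(347,98,.004)]: print(onz(s,u,v,z).round(4))
t=load('top0');print(proj(t,(a+b)/2))
st=get_state();R=st['eef_rot'];print(np.degrees(np.arctan2(R[1,0],R[0,0])))
```

```text
[0.51128333 0.32471634 0.106     ] [0.52732123 0.26571801 0.106     ] 0.061139322882057236 [0.51930228 0.29521718 0.106     ] 15.207603589655056
[[75, 68, 61], [54, 24, 7], [68, 37, 19], [68, 38, 20], [67, 36, 18], [68, 37, 21], [68, 36, 19], [51, 49, 21], [27, 59, 19], [28, 58, 19], [32, 64, 22], [54, 103, 38], [66, 121, 46], [66, 121, 47], [66, 120, 48], [66, 120, 47]] [[61, 116, 43], [61, 116, 44], [60, 116, 41], [63, 120, 46], [64, 103, 43], [60, 42, 18], [69, 34, 20], [68, 38, 21], [67, 37, 19], [68, 38, 20], [68, 38, 20], [66, 35, 19], [69, 39, 21], [68, 38, 20], [67, 37, 19], [67, 37, 20], [68, 38, 21], [69, 37, 20], [70, 38, 20], [59, 33, 19], [24, 16, 11], [8, 10, 10]]
[0.4887 0.3338 0.032 ]
[0.5271 0.3442 0.032 ]
[0.5739 0.1854 0.032 ]
[0.4798 0.3386 0.004 ]
[0.5332 0.353  0.004 ]
(np.float64(220.1507817160903), np.float64(208.6243754537942))
15.131485669530129
```

Call:
servo_tool(xyz=[[-1,15,0],[0,0,-30],[0,0,-30],[0,0,-30],[0,0,0]], angular=[[0,-0.6,0],[0,0,0],[0,0,0],[0,0,0],[0,0,0]])

```text
time_s: 2.0
tcp_pos: [0.5152, 0.304, 0.1821]
eef_rot: [[0.963, 0.269, 0.002], [0.269, -0.963, 0.004], [0.003, -0.004, -1.0]]
ft_force: [-1.1, -0.4, -0.1]
gripper_width: 0.599
```

```bash
cat > st.py <<'E'
from h import *
st=get_state(); R=st['eef_rot']; print(round(st['time_s'],2),st['tcp_pos'].round(4),'yaw',np.degrees(np.arctan2(R[1,0],R[0,0])).round(2),'z',R[:,2].round(4),'g',round(st['gripper_width'],3),'F',st['ft_force'].round(1),'M',st['moment'].round(2),'j',st['joints'].round(1))
E
python3 st.py; python3 st.py;python3 -c "from h import *;snap('wrist','wrist2.png')"
```

```text
2.0 [0.5152 0.304  0.1821] yaw 15.58 z [ 0.0019  0.0042 -1.    ] g 0.599 F [-1.1 -0.4 -0.1] M [-0.1   0.03  0.  ] j [23.7 13.2 99.9  0.2 66.7  8.1]
2.0 [0.5152 0.304  0.1821] yaw 15.58 z [ 0.0019  0.0042 -1.    ] g 0.599 F [-1.1 -0.4 -0.1] M [-0.1   0.03  0.  ] j [23.7 13.2 99.9  0.2 66.7  8.1]
```

View pics/wrist2.png

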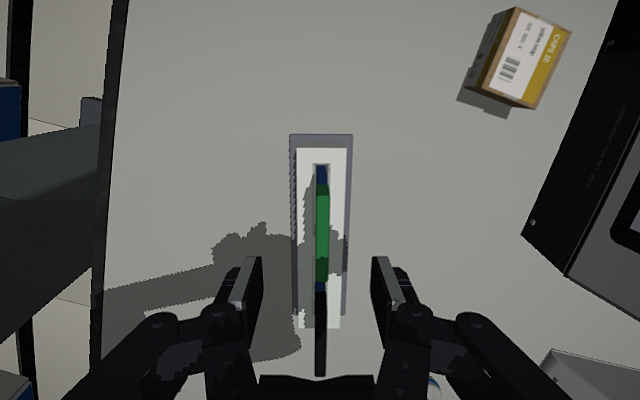

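```bash
python3 st.py
cat > meas.py <<'E'
from h import *
import sys
s=load(sys.argv[1]); im=s['pixels']; z=float(sys.argv[2]); h=cv2.cvtColor(im,cv2.COLOR_BGR2HSV)
m=cv2.inRange(h,(45,80,80),(80,255,255)); m[:,:250]=0;m[:,400:]=0
c=max(cv2.findContours(m,0,cv2.CHAIN_APPROX_NONE)[0],key=cv2.contourArea)
q=cv2.boxPoints(cv2.minAreaRect(c)); P=np.array([onz(s,u,v,z) for u,v in q]); print(q.round(1).tolist()); print(P.round(4).tolist(),P.mean(0))
print([np.linalg.norm(P[i]-P[i-1]).round(4) for i in range(4)])
for i in range(4):
    d=P[i]-P[i-1]
    if np.linalg.norm(d)>.03: d*=np.sign(d[1]); print('yaw',np.degrees(np.arctan2(-d[0],d[1])))
E
python3 meas.py wrist1 .106; python3 meas.py wrist2 .106
```

```text
2.05 [0.5168 0.3048 0.1848] yaw 15.59 z [ 0.0059  0.0063 -1.    ] g 0.602 F [-0.5 -0.4 -0.4] M [0.04 0.01 0.04] j [23.7 13.1 99.7  0.2 66.7  8.1]
[[317.0, 131.0], [326.0, 131.0], [326.0, 198.0], [317.0, 198.0]]
[[0.5078, 0.3225, 0.106], [0.5151, 0.3245, 0.106], [0.531, 0.2674, 0.106], [0.5233, 0.2653, 0.106]] [0.5192986  0.29491311 0.106     ]
[np.float64(0.0592), np.float64(0.0075), np.float64(0.0592), np.float64(0.008)]
yaw 15.124087742689415
yaw 15.604657478307141
[[315.6000061035156, 258.0], [316.70001220703125, 195.8000030517578], [329.1000061035156, 196.0], [328.0, 258.20001220703125]]
[[0.5197, 0.2816, 0.106], [0.509, 0.3225, 0.106], [0.5162, 0.3243, 0.106], [0.5274, 0.2836, 0.106]] [0.51807029 0.30299147 0.106     ]
[np.float64(0.008), np.float64(0.0422), np.float64(0.0075), np.float64(0.0423)]
yaw 14.696833633787568
yaw 15.39907558499926
```

Call:
servo_tool(xyz=[[3,-9,0],[0,0,-20],[0,0,-20],[0,0,-20],[0,0,0],[0,0,0]], angular=[[0,0.3,0],[0,0,0],[0,0,0],[0,0,0],[0,0,0],[0,0,0]])

```text
time_s: 2.65
tcp_pos: [0.5273, 0.3009, 0.138]
eef_rot: [[0.961, 0.274, 0.022], [0.274, -0.962, 0.015], [0.025, -0.009, -1.0]]
ft_force: [1.0, 0.3, 0.3]
gripper_width: 0.601
```

```bash
python3 st.py; python3 -c "from h import *;snap('wrist','wrist3.png')"; python3 st.py
```

```text
2.65 [0.5273 0.3009 0.138 ] yaw 15.91 z [ 0.0216  0.0152 -0.9997] g 0.601 F [1.  0.3 0.3] M [-0.01  0.01  0.  ] j [ 22.9  16.6 101.    0.4  60.9   6.8]
2.7 [0.5273 0.3009 0.1381] yaw 15.91 z [ 0.0216  0.0152 -0.9996] g 0.602 F [ 0.1  0.5 -0.6] M [-0.02  0.02  0.01] j [ 22.9  16.6 101.    0.4  60.9   6.8]
```

View pics/wrist3.png

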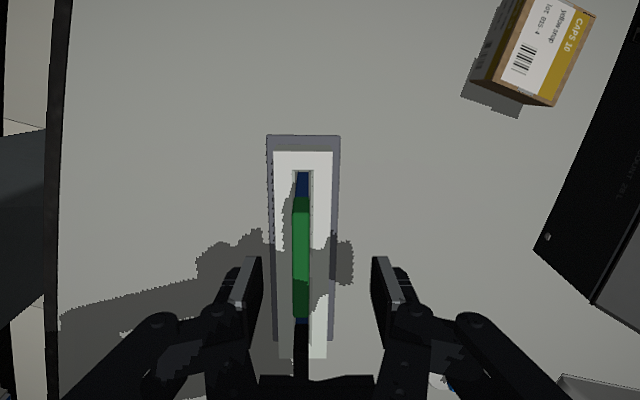

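Call:
servo_tool(xyz=[[-7,-6,-8],[0,0,0]], angular=[[-0.9,1.2,-0.6],[0,0,0]])

```text
time_s: 2.9
tcp_pos: [0.5214, 0.295, 0.1328]
eef_rot: [[0.965, 0.263, 0.003], [0.263, -0.965, -0.0], [0.003, 0.001, -1.0]]
ft_force: [-0.6, -0.8, 0.5]
gripper_width: 0.603
```

```bash
python3 st.py
```

```text
2.9 [0.5214 0.295  0.1328] yaw 15.27 z [ 3.5e-03 -1.0e-04 -1.0e+00] g 0.603 F [-0.6 -0.8  0.5] M [-0.05 -0.01 -0.02] j [ 2.280e+01  1.680e+01  1.013e+02 -1.000e-01  6.170e+01  7.600e+00]
```

Call:
servo_tool(xyz=[[-1,0,-20],[0,0,-9],[0,0,0]], angular=[[0,0.2,0],[0,0,0],[0,0,0]])

```text
time_s: 3.2
tcp_pos: [0.5222, 0.2956, 0.1059]
eef_rot: [[0.965, 0.263, 0.005], [0.263, -0.965, 0.002], [0.005, -0.0, -1.0]]
ft_force: [0.3, 0.1, 0.1]
gripper_width: 0.598
```

```bash
python3 st.py
```

```text
3.2 [0.5222 0.2956 0.1059] yaw 15.26 z [ 0.0045  0.0017 -1.    ] g 0.598 F [0.3 0.1 0.1] M [-0.02  0.01 -0.  ] j [ 22.8  18.9 101.9  -0.   58.9   7.6]
```

Call:
servo_tool(xyz=[[-2,-1,-7],[0,0,0]], angular=[[0,0.2,0],[0,0,0]])

```text
time_s: 3.4
tcp_pos: [0.5203, 0.2947, 0.0991]
eef_rot: [[0.965, 0.263, 0.001], [0.263, -0.965, 0.002], [0.002, -0.001, -1.0]]
ft_force: [-1.1, 0.7, -0.1]
gripper_width: 0.6
```

Call:
servo_tool(xyz=[[0,0,0],[0,0,0],[0,0,0],[0,0,0],[0,0,0]], angular=[[0,0,0],[0,0,0],[0,0,0],[0,0,0],[0,0,0]], jaw=0)

```text
time_s: 3.9
tcp_pos: [0.5212, 0.2951, 0.1005]
eef_rot: [[0.965, 0.263, 0.003], [0.263, -0.965, 0.003], [0.004, -0.002, -1.0]]
ft_force: [0.8, 0.3, -1.4]
gripper_width: 0.082
```

```bash
python3 st.py; python3 -c "from h import *;snap('wrist','wrist4.png')"; python3 st.py
```

```text
3.9 [0.5212 0.2951 0.1005] yaw 15.27 z [ 0.0034  0.0027 -1.    ] g 0.082 F [ 0.8  0.3 -1.4] M [-0.03 -0.03  0.03] j [2.280e+01 1.930e+01 1.022e+02 1.000e-01 5.830e+01 7.500e+00]
3.95 [0.5212 0.295  0.1004] yaw 15.26 z [ 0.0034  0.0027 -1.    ] g 0.082 F [-0.3 -0.1 -0.1] M [-0.03 -0.03 -0.  ] j [2.280e+01 1.930e+01 1.022e+02 1.000e-01 5.830e+01 7.500e+00]
```

View pics/wrist4.png

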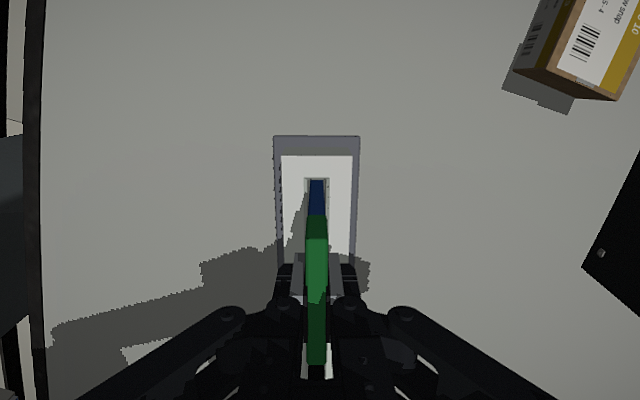

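Call:
servo_tool(xyz=[[0,0,14],[0,0,14],[0,0,0]], angular=[[0,0,0],[0,0,0],[0,0,0]])

```text
time_s: 4.25
tcp_pos: [0.5216, 0.2951, 0.1305]
eef_rot: [[0.965, 0.263, 0.004], [0.263, -0.965, 0.003], [0.005, -0.002, -1.0]]
ft_force: [0.5, 1.3, -0.7]
gripper_width: 0.08
```

```bash
python3 st.py
```

```text
4.25 [0.5216 0.2951 0.1305] yaw 15.26 z [ 0.0044  0.0031 -1.    ] g 0.08 F [ 0.5  1.3 -0.7] M [-0.    0.01  0.01] j [2.280e+01 1.690e+01 1.015e+02 1.000e-01 6.130e+01 7.500e+00]
```

Call:
servo_tool(xyz=[[0,0,30],[0,0,35],[0,0,35],[2,-38,25],[2,-38,20],[2,-38,10],[2,-38,0],[2,-38,0],[2,-38,0],[2,-38,0],[2,-38,0],[2,-38,0],[2,-38,0],[2,-38,0],[2,-38,0],[2,-38,0],[0,-20,0],[0,0,0],[0,0,0]], angular=[[0,0,0],[0,0,0],[0,0,0],[0,0,-2],[0,0,-2],[0,0,-2],[0,0,-2],[0,0,-2],[0,0,-2],[0,0,-2],[0,0,-2],[0,0,-2],[0,0,-2],[0,0,-2],[0,0,-2],[0,0,-2],[0,0,-2],[0,0,0],[0,0,0]])

```text
time_s: 6.15
tcp_pos: [0.5396, -0.2385, 0.3022]
eef_rot: [[0.972, -0.236, 0.014], [-0.236, -0.972, -0.002], [0.014, -0.002, -1.0]]
ft_force: [0.1, -0.1, -0.0]
gripper_width: 0.08
```

```bash
python3 st.py; python3 -c "from h import *;snap('wrist','wrist5.png')"; python3 st.py
```

```text
6.15 [ 0.5396 -0.2385  0.3022] yaw -13.66 z [ 0.014  -0.0017 -0.9999] g 0.08 F [ 0.1 -0.1 -0. ] M [-0.01  0.03  0.03] j [-30.8   5.8  95.    0.3  78.4 -17.2]
6.2 [ 0.5396 -0.2383  0.3022] yaw -13.63 z [ 0.014  -0.0023 -0.9999] g 0.084 F [-0.3 -0.8 -1. ] M [0.01 0.04 0.03] j [-30.8   5.8  95.1   0.3  78.4 -17.2]
```

View pics/wrist5.png

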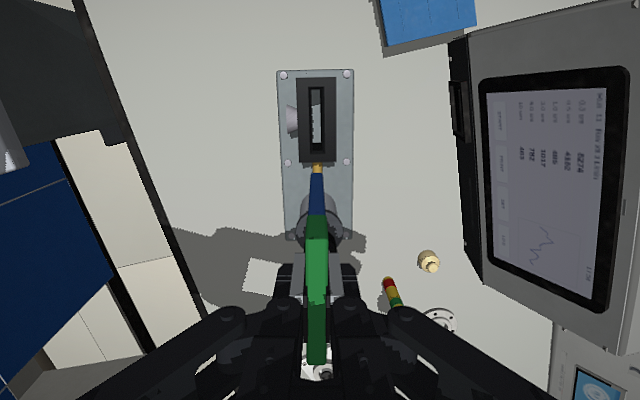

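Run:
```python
from h import *
s=load('wrist5'); im=s['pixels']
cv2.imwrite('pics/w5z.png',cv2.resize(im[60:180,270:370],None,fx=5,fy=5,interpolation=cv2.INTER_NEAREST))
g=im.max(2)
for v in range(74,170,6): print(v,g[v,290:346].tolist())
```

```text
74 [147, 149, 148, 148, 148, 148, 148, 147, 146, 148, 148, 149, 150, 151, 152, 153, 154, 151, 150, 148, 148, 148, 149, 148, 149, 150, 150, 150, 150, 151, 151, 151, 150, 149, 147, 147, 149, 149, 149, 149, 148, 147, 147, 146, 147, 146, 148, 148, 149, 149, 149, 150, 118, 151, 188, 184]
80 [143, 144, 144, 147, 151, 137, 45, 56, 59, 58, 58, 59, 58, 59, 59, 59, 59, 58, 57, 58, 59, 58, 58, 59, 57, 56, 58, 58, 58, 58, 57, 58, 58, 58, 57, 56, 58, 58, 58, 58, 58, 58, 58, 57, 53, 60, 120, 154, 147, 146, 147, 147, 147, 148, 148, 147]
86 [148, 147, 147, 148, 151, 152, 41, 54, 57, 57, 56, 57, 56, 57, 58, 57, 58, 57, 47, 48, 48, 47, 47, 47, 46, 45, 45, 44, 44, 46, 46, 43, 42, 43, 51, 58, 57, 56, 57, 55, 57, 57, 56, 56, 52, 59, 119, 155, 148, 147, 148, 148, 147, 145, 145, 144]
92 [144, 144, 143, 144, 147, 149, 80, 49, 54, 56, 56, 56, 56, 56, 55, 56, 59, 55, 34, 15, 26, 56, 77, 71, 71, 71, 72, 71, 75, 66, 14, 14, 21, 27, 48, 58, 56, 54, 55, 55, 55, 56, 54, 55, 51, 59, 115, 153, 148, 146, 145, 145, 143, 143, 143, 142]
98 [145, 145, 144, 145, 147, 148, 93, 45, 53, 55, 54, 55, 54, 54, 54, 53, 55, 54, 38
[... 2205 characters left out ...]
7, 28, 40, 40, 40, 41, 41, 41, 41, 40, 42, 39, 23, 23, 28, 26, 27, 27, 25, 26, 27, 28, 27, 28, 26, 25, 23, 34, 41, 40, 41, 39, 40, 40, 40, 39, 37, 41, 98, 150, 142, 140, 141, 140, 141, 141, 140, 138]
158 [143, 141, 141, 139, 140, 141, 141, 146, 135, 23, 37, 38, 39, 41, 39, 38, 39, 38, 40, 39, 39, 39, 40, 38, 39, 38, 38, 38, 39, 38, 41, 39, 40, 38, 39, 40, 40, 40, 39, 39, 38, 39, 40, 39, 35, 38, 95, 147, 139, 139, 140, 140, 139, 132, 129, 140]
164 [160, 132, 145, 144, 145, 143, 143, 144, 144, 147, 149, 138, 77, 66, 71, 71, 71, 71, 71, 71, 72, 67, 63, 78, 82, 83, 93, 121, 126, 84, 83, 75, 62, 72, 68, 67, 68, 68, 69, 70, 69, 69, 68, 61, 93, 146, 139, 139, 139, 140, 139, 141, 136, 132, 147, 156]
```

View pics/w5z.png

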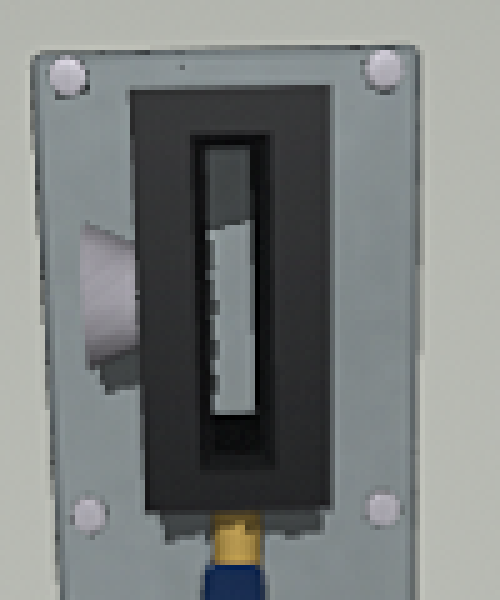

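```bash
cat > sl.py <<'E'
from h import *
s=load('wrist5')
def yaw(d): return np.degrees(np.arctan2(-d[0],d[1])).round(2)
for name,q,z in [('mouth',[(308,86.5),(324.3,86.5),(325.2,153.5),(310.2,153.5)],.068),('head',[(296.2,77.3),(336.1,77.2),(336.2,162),(299.2,162)],.068),('floor',[(310.9,90),(321,90),(321,143),(312.3,143)],.012)]:
    P=np.array([onz(s,u,v,z) for u,v in q]); print(name,P.mean(0).round(4),'w',[np.linalg.norm(P[i]-P[i-1]).round(4) for i in range(4)],'yaw',yaw(P[0]-P[3]),yaw(P[1]-P[2]),yaw((P[0]+P[1]-P[2]-P[3])))
st=get_state();print(st['eef_rot'])
E
python3 sl.py
```

```text
mouth [ 0.5538 -0.1936  0.068 ] w [np.float64(0.0675), np.float64(0.0162), np.float64(0.0675), np.float64(0.0158)] yaw -12.04 -12.38 -12.21
head [ 0.5538 -0.1937  0.068 ] w [np.float64(0.0853), np.float64(0.0394), np.float64(0.0856), np.float64(0.0393)] yaw -12.46 -12.52 -12.49
floor [ 0.5536 -0.1948  0.012 ] w [np.float64(0.0615), np.float64(0.0117), np.float64(0.0615), np.float64(0.0105)] yaw -12.28 -13.35 -12.81
[[ 0.97174271 -0.23562708  0.01399966]
 [-0.23561876 -0.97184293 -0.00226475]
 [ 0.01413911 -0.00109783 -0.99989944]]
```

Run:
```python
from h import *
s=load('wrist5'); im=s['pixels']; 
cv2.imwrite('pics/w5y.png',cv2.resize(im[155:255,270:370],None,fx=6,fy=6,interpolation=cv2.INTER_NEAREST))
for v in (176,184,200,212,222,240,260): print(v,im[v,300:334].tolist() if 0 else [tuple(x) for x in im[v,306:332:1].tolist()][:26:1][0:0], im[v,304:334,0].tolist(), im[v,304:334,1].tolist())
print(im[166:182,317].tolist(), im[208:230,317].tolist())
```

```text
176 [] [139, 138, 138, 141, 142, 140, 108, 71, 78, 81, 80, 81, 80, 80, 79, 79, 78, 73, 82, 123, 148, 143, 142, 140, 140, 142, 142, 142, 140, 140] [137, 137, 137, 138, 140, 139, 101, 34, 43, 45, 45, 46, 45, 44, 44, 45, 43, 38, 61, 119, 146, 140, 139, 139, 139, 138, 138, 139, 138, 138]
184 [] [143, 142, 141, 143, 146, 134, 68, 74, 81, 82, 81, 82, 80, 81, 79, 80, 81, 76, 69, 97, 147, 142, 139, 140, 138, 138, 139, 139, 139, 139] [141, 139, 140, 141, 144, 134, 39, 39, 45, 46, 46, 46, 44, 47, 44, 44, 47, 41, 37, 87, 146, 138, 137, 137, 136, 137, 139, 138, 138, 138]
200 [] [98, 104, 110, 112, 102, 60, 75, 79, 80, 80, 78, 80, 79, 80, 79, 80, 78, 79, 77, 66, 79, 118, 113, 110, 108, 106, 103, 101, 92, 102] [94, 101, 106, 109, 99, 28, 42, 45, 45, 45, 43, 45, 45, 45, 44, 46, 44, 45, 42, 32, 65, 117, 108, 106, 104, 102, 100, 98, 88, 99]
212 [] [105, 92, 53, 34, 56, 77, 80, 82, 82, 82, 82, 78, 76, 74, 73, 76, 83, 82, 81, 76, 69, 67, 80, 66, 54, 48, 39, 37, 50, 72] [101, 87, 52, 30, 31, 42, 44, 44, 45, 45, 45, 42, 41, 41, 40, 43, 45, 46, 44, 43, 39, 55, 77, 63, 51, 45, 37, 35, 48, 69]
222 [] [84, 8
[... 614 characters left out ...]
95, 96, 95] [84, 62, 114, 119, 128, 133, 131, 131, 131, 131, 131, 132, 131, 131, 131, 131, 131, 131, 130, 132, 132, 122, 115, 96, 66, 96, 94, 93, 94, 93]
[[84, 159, 191], [81, 154, 185], [81, 153, 183], [79, 151, 182], [79, 152, 184], [79, 159, 192], [81, 136, 166], [83, 31, 2], [82, 43, 21], [80, 45, 24], [80, 44, 24], [80, 44, 25], [83, 46, 27], [82, 47, 27], [81, 46, 24], [82, 46, 26]] [[82, 46, 26], [81, 45, 25], [82, 46, 27], [78, 43, 25], [74, 41, 24], [85, 43, 24], [74, 51, 25], [40, 69, 26], [35, 71, 24], [38, 72, 27], [39, 72, 28], [39, 71, 27], [38, 71, 26], [38, 71, 27], [37, 71, 26], [38, 72, 27], [38, 73, 28], [38, 71, 26], [38, 72, 27], [38, 72, 26], [39, 72, 27], [38, 72, 25]]
```

View pics/w5y.png

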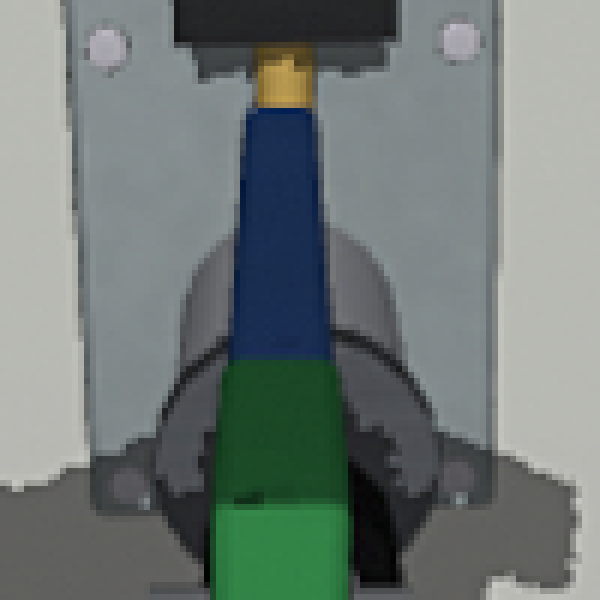

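Run:
```python
from h import *
s=load('wrist5'); R=get_state()['eef_rot']; p=np.array([.5396,-.2384,.3022])
Rt=R
def T(u,v,z):
    c,r=ray(s,u,v); c=Rt.T@(c-p); r=Rt.T@r; return c+r*(z-c[2])/r[2]
for v,a,b,z in [(172.7,311.2,322.5,.0944),(215,308.3,325.3,.0204),(238.8,305.4,328.6,-.0056)]:
    A=T(a,v,z);B=T(b,v,z); print(z,A.round(4),B.round(4),((A+B)/2).round(4),(B-A)[0].round(4))
```

```text
0.0944 [-0.004  -0.0281  0.0944] [ 0.0033 -0.0282  0.0944] [-0.0004 -0.0282  0.0944] 0.0073
0.0204 [-0.0042 -0.0281  0.0204] [ 0.0032 -0.0282  0.0204] [-0.0005 -0.0281  0.0204] 0.0075
-0.0056 [-0.0047 -0.0291 -0.0056] [ 0.0037 -0.0291 -0.0056] [-0.0005 -0.0291 -0.0056] 0.0085
```

Call:
servo_tool(xyz=[[7,23,-10],[8,23,-30],[0,0,-30],[0,0,-25],[0,0,0],[0,0,0]], angular=[[0.1,0.8,1.2],[0,0,0],[0,0,0],[0,0,0],[0,0,0],[0,0,0]])

```text
time_s: 6.8
tcp_pos: [0.556, -0.1827, 0.2085]
eef_rot: [[0.979, -0.204, 0.005], [-0.204, -0.979, -0.0], [0.005, -0.001, -1.0]]
ft_force: [-0.0, 0.3, -1.2]
gripper_width: 0.084
```

```bash
python3 st.py
```

```text
6.8 [ 0.556  -0.1827  0.2085] yaw -11.77 z [ 4.7e-03 -3.0e-04 -1.0e+00] g 0.084 F [-0.   0.3 -1.2] M [-0.06 -0.01  0.02] j [-2.510e+01  1.010e+01  1.006e+02  1.000e-01  6.910e+01 -1.340e+01]
```

Call:
servo_tool(xyz=[[-1.5,-9.5,-12],[0,0,-12],[0,0,0],[0,0,0]], angular=[[0,0.3,-0.6],[0,0,0],[0,0,0],[0,0,0]])

```text
time_s: 7.2
tcp_pos: [0.5566, -0.1938, 0.1873]
eef_rot: [[0.977, -0.214, 0.006], [-0.214, -0.977, -0.004], [0.006, 0.002, -1.0]]
ft_force: [0.4, -0.4, -2.0]
gripper_width: 0.087
```

```bash
python3 st.py;python3 -c "from h import *;snap('wrist','wrist6.png');snap('scene','scene6.png')"; python3 st.py
```

```text
7.2 [ 0.5566 -0.1938  0.1873] yaw -12.38 z [ 0.0056 -0.0036 -1.    ] g 0.087 F [ 0.4 -0.4 -2. ] M [ 0.03  0.01 -0.  ] j [-26.   11.8 101.   -0.   66.8 -13.6]
7.3 [ 0.5565 -0.1936  0.1873] yaw -12.37 z [ 0.0054 -0.0034 -1.    ] g 0.085 F [ 0.1  0.1 -0.5] M [ 0.01 -0.01  0.01] j [-26.   11.8 101.   -0.   66.9 -13.6]
```

View pics/wrist6.png

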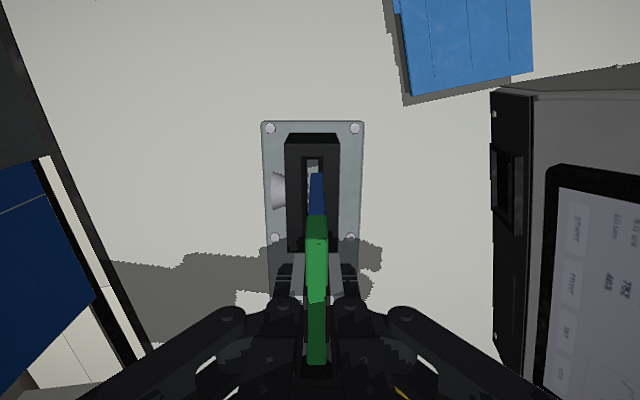

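Run:
```python
from h import *
s=load('wrist6'); im=s['pixels']
cv2.imwrite('pics/w6z.png',cv2.resize(im[125:245,270:360],None,fx=6,fy=5,interpolation=cv2.INTER_NEAREST))
```

```text
(no output)
```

View pics/w6z.png

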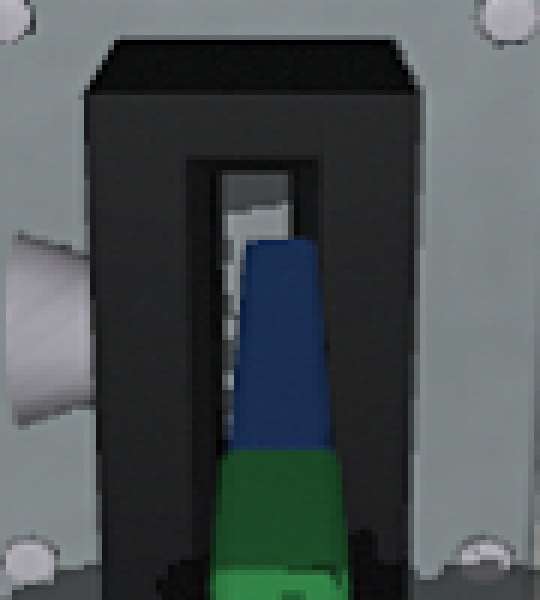

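Run:
```python
from h import *
s=load('wrist6')
f=lambda u,v,z: onz(s,u,v,z)
c=np.cos(np.radians(-12.4));sn=np.sin(np.radians(-12.4)); X=np.array([c,sn,0]);Y=np.array([-sn,c,0])
def L(P): return np.array([P@X,P@Y]).round(4)
a=f(301,156.6,.068);b=f(323.7,156.6,.068);print('mouth',L(a),L(b),L((a+b)/2),(a+b)/2)
a=f(284.8,143.3,.068);b=f(339.5,143.3,.068);print('head far',L(a),L(b),L((a+b)/2))
z=.1873-.0944
a=f(311.2,172.8,z);b=f(322.8,172.8,z);print('slide',L(a),L(b),L((a+b)/2))
print('slot0',L(np.array([.5538,-.1938,0])),'tcp',L(np.array([.5565,-.1937,0])))
```

```text
mouth [ 0.5743 -0.0364] [ 0.5904 -0.0364] [ 0.5824 -0.0364] [ 0.56097201 -0.16062458  0.068     ]
head far [ 0.5631 -0.0269] [ 0.6015 -0.0269] [ 0.5823 -0.0269]
slide [ 0.5817 -0.0418] [ 0.5892 -0.0418] [ 0.5855 -0.0418]
slot0 [ 0.5825 -0.0704] tcp [ 0.5851 -0.0697]
```

Call:
servo_tool(xyz=[[-2.3,1.4,-6],[0,0,-6],[0,0,0],[0,0,0]], angular=[[0.2,0.3,0],[0,0,0],[0,0,0],[0,0,0]])

```text
time_s: 7.7
tcp_pos: [0.5544, -0.1924, 0.1752]
eef_rot: [[0.977, -0.215, 0.001], [-0.215, -0.977, -0.0], [0.001, -0.0, -1.0]]
ft_force: [0.7, 0.9, -1.3]
gripper_width: 0.084
```

```bash
python3 st.py;python3 -c "
from h import *
s=snap('wrist','wrist7.png');cv2.imwrite('pics/w7z.png',cv2.resize(s['pixels'][125:245,270:360],None,fx=6,fy=5,interpolation=cv2.INTER_NEAREST))"; python3 st.py
```

```text
7.7 [ 0.5544 -0.1924  0.1752] yaw -12.39 z [ 1.1e-03 -2.0e-04 -1.0e+00] g 0.084 F [ 0.7  0.9 -1.3] M [-0.    0.01 -0.01] j [-26.   12.5 101.6   0.   65.9 -13.6]
7.75 [ 0.5543 -0.1923  0.1751] yaw -12.39 z [ 8.e-04 -1.e-04 -1.e+00] g 0.081 F [-0.2  0.6 -1.9] M [-0.01  0.02 -0.01] j [-26.   12.5 101.6   0.   65.9 -13.6]
```

View pics/w7z.png

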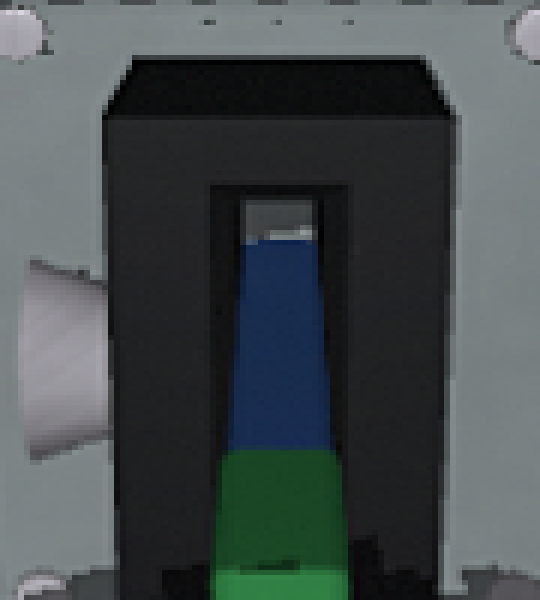

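Run:
```python
from h import *
s=load('wrist7')
c=np.cos(np.radians(-12.4));sn=np.sin(np.radians(-12.4)); X=np.array([c,sn,0]);Y=np.array([-sn,c,0])
for n,a,b,v,z in [('mouth',210,348,185,.068),('head',104,454,115,.068),('slide',244,317,239,.0807)]:
    P=(onz(s,270+a/6,125+v/5,z)+onz(s,270+b/6,125+v/5,z))/2; print(n,(P@X).round(4),(P@Y).round(4))
```

```text
mouth 0.5822 -0.0365
head 0.5822 -0.0269
slide 0.5824 -0.0407
```

Call:
servo_tool(xyz=[[-0.1,0.5,-8],[0,0,-8],[0,0,0]], angular=[[0,0,0],[0,0,0],[0,0,0]])

```text
time_s: 8.05
tcp_pos: [0.5542, -0.1917, 0.158]
eef_rot: [[0.977, -0.214, 0.001], [-0.214, -0.977, -0.0], [0.001, -0.0, -1.0]]
ft_force: [0.1, 0.6, -1.9]
gripper_width: 0.083
```

```bash
python3 st.py;python3 -c "
from h import *
s=snap('wrist','wrist8.png');cv2.imwrite('pics/w8z.png',cv2.resize(s['pixels'][125:245,270:360],None,fx=6,fy=5,interpolation=cv2.INTER_NEAREST))"; python3 st.py
```

```text
8.05 [ 0.5542 -0.1917  0.158 ] yaw -12.38 z [ 9.e-04 -2.e-04 -1.e+00] g 0.083 F [ 0.1  0.6 -1.9] M [ 0.   -0.01  0.06] j [-25.9  13.6 102.3   0.   64.1 -13.6]
8.1 [ 0.5544 -0.1918  0.1585] yaw -12.38 z [ 1.6e-03 -5.0e-04 -1.0e+00] g 0.086 F [-0.5 -0.7 -0.7] M [0.   0.01 0.03] j [-25.9  13.6 102.2   0.   64.1 -13.6]
```

View pics/w8z.png

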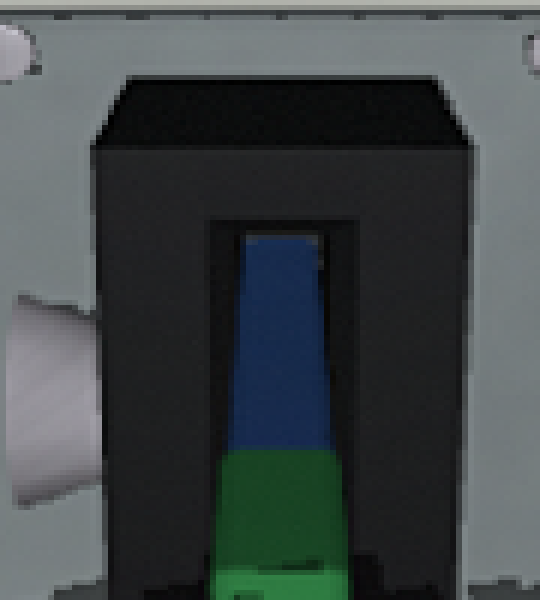

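Call:
servo_tool(xyz=[[0.2,0,-7],[0,0,-7],[0,0,0]], angular=[[0,0.1,0],[0,0,0],[0,0,0]])

```text
time_s: 8.4
tcp_pos: [0.5546, -0.1918, 0.1433]
eef_rot: [[0.977, -0.214, -0.0], [-0.214, -0.977, -0.0], [-0.0, 0.001, -1.0]]
ft_force: [-0.1, -0.0, -1.8]
gripper_width: 0.082
```

```bash
python3 st.py
```

```text
8.4 [ 0.5546 -0.1918  0.1433] yaw -12.38 z [-5.e-04 -4.e-04 -1.e+00] g 0.082 F [-0.1 -0.  -1.8] M [ 0.01  0.07 -0.01] j [-25.9  14.8 102.6  -0.   62.6 -13.5]
```

In the slot without side force. Continue.

Call:
servo_tool(xyz=[[0,0,-7],[0,0,-7],[0,0,0]], angular=[[0,0,0],[0,0,0],[0,0,0]])

```text
time_s: 8.7
tcp_pos: [0.5546, -0.1918, 0.1279]
eef_rot: [[0.977, -0.214, -0.001], [-0.214, -0.977, -0.0], [-0.001, 0.001, -1.0]]
ft_force: [0.2, -0.3, -1.2]
gripper_width: 0.081
```

```bash
python3 st.py
```

```text
8.7 [ 0.5546 -0.1918  0.1279] yaw -12.38 z [-7.e-04 -4.e-04 -1.e+00] g 0.081 F [ 0.2 -0.3 -1.2] M [ 0.03 -0.   -0.  ] j [-25.9  15.9 103.1  -0.   61.  -13.5]
```

Call:
servo_tool(xyz=[[0,0,-7],[0,0,-6],[0,0,0]], angular=[[0,0,0],[0,0,0],[0,0,0]])

```text
time_s: 9.0
tcp_pos: [0.5546, -0.1918, 0.1137]
eef_rot: [[0.977, -0.214, -0.001], [-0.214, -0.977, -0.0], [-0.001, 0.001, -1.0]]
ft_force: [-0.1, 0.4, -1.9]
gripper_width: 0.083
```

Call:
servo_tool(xyz=[[0,0,-3],[0,0,0]], angular=[[0,0,0],[0,0,0]])

```text
time_s: 9.2
tcp_pos: [0.5547, -0.1918, 0.1103]
eef_rot: [[0.977, -0.214, -0.001], [-0.214, -0.977, -0.0], [-0.001, 0.0, -1.0]]
ft_force: [-0.0, 0.9, -1.8]
gripper_width: 0.085
```

```bash
python3 st.py
```

```text
9.2 [ 0.5547 -0.1918  0.1103] yaw -12.38 z [-7.e-04 -3.e-04 -1.e+00] g 0.085 F [-0.   0.9 -1.8] M [-0.02  0.03 -0.02] j [-25.9  17.3 103.5  -0.   59.2 -13.5]
```

Call:
servo_tool(xyz=[[0,0,-2.5],[0,0,0]], angular=[[0,0,0],[0,0,0]])

```text
time_s: 9.4
tcp_pos: [0.555, -0.192, 0.108]
eef_rot: [[0.977, -0.214, 0.0], [-0.214, -0.977, -0.001], [0.0, 0.001, -1.0]]
ft_force: [-0.6, -0.1, -1.0]
gripper_width: 0.084
```

Call:
servo_tool(xyz=[[0,0,-1.5],[0,0,0]], angular=[[0,0,0],[0,0,0]])

```text
time_s: 9.6
tcp_pos: [0.5552, -0.1921, 0.1067]
eef_rot: [[0.977, -0.214, 0.001], [-0.214, -0.977, -0.001], [0.001, 0.001, -1.0]]
ft_force: [0.7, -0.1, -1.5]
gripper_width: 0.084
```

Call:
servo_tool(xyz=[[0,0,-1.5],[0,0,0]], angular=[[0,0,0],[0,0,0]])

```text
time_s: 9.8
tcp_pos: [0.5554, -0.1923, 0.1067]
eef_rot: [[0.977, -0.214, 0.0], [-0.214, -0.977, -0.001], [0.001, 0.001, -1.0]]
ft_force: [-0.8, -0.8, -2.0]
gripper_width: 0.083
```

Call:
servo_tool(xyz=[[-0.5,0.3,-1.5],[0,0,0]], angular=[[0,0,0],[0,0,0]])

```text
time_s: 10.0
tcp_pos: [0.5554, -0.1924, 0.1065]
eef_rot: [[0.977, -0.215, 0.001], [-0.215, -0.977, -0.002], [0.002, 0.001, -1.0]]
ft_force: [-1.4, -0.1, -1.2]
gripper_width: 0.08
```

Call:
servo_tool(xyz=[[0,0,-1.5],[0,0,-1]], angular=[[0,0,0],[0,0,0]])

```text
time_s: 10.2
tcp_pos: [0.5554, -0.1925, 0.1064]
eef_rot: [[0.977, -0.214, 0.0], [-0.214, -0.977, -0.002], [0.001, 0.001, -1.0]]
ft_force: [-3.4, 1.5, 5.0]
gripper_width: 0.086
```

Call:
servo_tool(xyz=[[0,0,0],[0,0,0]], angular=[[0,0,0],[0,0,0]])

```text
time_s: 10.4
tcp_pos: [0.5554, -0.1925, 0.1065]
eef_rot: [[0.977, -0.214, 0.0], [-0.214, -0.977, -0.002], [0.001, 0.001, -1.0]]
ft_force: [-2.0, -0.6, 1.6]
gripper_width: 0.087
```

```bash
python3 st.py;python3 -c "
from h import *
s=snap('wrist','wrist9.png');cv2.imwrite('pics/w9z.png',cv2.resize(s['pixels'][125:265,260:370],None,fx=5,fy=4,interpolation=cv2.INTER_NEAREST))
s=snap('scene','scene9.png');cv2.imwrite('pics/s9z.png',cv2.resize(s['pixels'][190:290,330:450],None,fx=5,fy=5,interpolation=cv2.INTER_NEAREST))"; python3 st.py
```

```text
10.4 [ 0.5554 -0.1925  0.1065] yaw -12.39 z [ 4.0e-04 -1.6e-03 -1.0e+00] g 0.087 F [-2.  -0.6  1.6] M [0.07 0.24 0.  ] j [-2.590e+01  1.770e+01  1.035e+02 -1.000e-01  5.870e+01 -1.350e+01]
10.5 [ 0.5554 -0.1924  0.1064] yaw -12.38 z [ 3.0e-04 -1.5e-03 -1.0e+00] g 0.086 F [-1.5 -0.8  1.8] M [0.05 0.25 0.02] j [-2.590e+01  1.770e+01  1.035e+02 -1.000e-01  5.870e+01 -1.350e+01]
```

View pics/w9z.png

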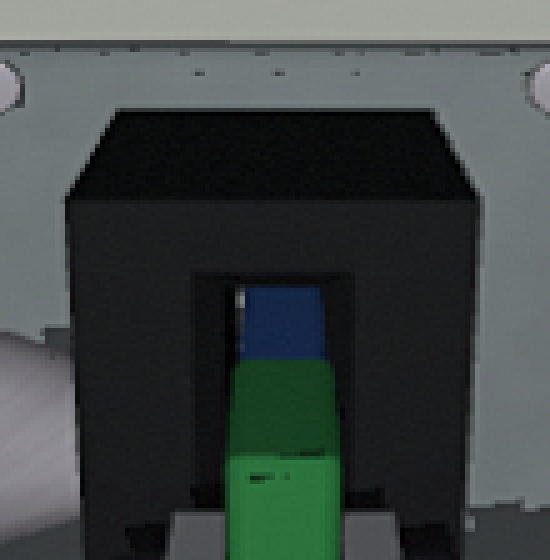

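View pics/s9z.png

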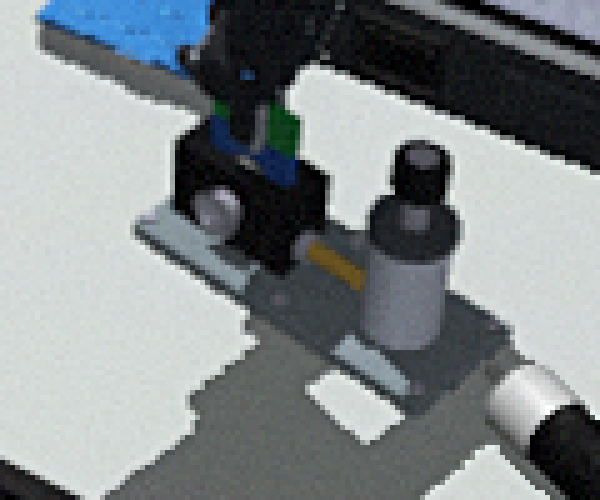

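Call:
servo_tool(xyz=[[0,0,0],[0,0,0],[0,0,0],[0,0,0],[0,0,0]], angular=[[0,0,0],[0,0,0],[0,0,0],[0,0,0],[0,0,0]], jaw=0.45)

```text
time_s: 11.0
tcp_pos: [0.5564, -0.1928, 0.106]
eef_rot: [[0.977, -0.214, 0.003], [-0.214, -0.977, -0.002], [0.003, 0.002, -1.0]]
ft_force: [0.4, 0.7, -0.1]
gripper_width: 0.447
```

```bash
python3 st.py;python3 -c "
from h import *
s=snap('wrist','wrist10.png');cv2.imwrite('pics/w10z.png',cv2.resize(s['pixels'][125:265,260:370],None,fx=5,fy=4,interpolation=cv2.INTER_NEAREST))
s=snap('scene','scene10.png');cv2.imwrite('pics/s10z.png',cv2.resize(s['pixels'][190:290,330:450],None,fx=5,fy=5,interpolation=cv2.INTER_NEAREST))"; python3 st.py
```

```text
11.0 [ 0.5564 -0.1928  0.106 ] yaw -12.38 z [ 0.0028 -0.0025 -1.    ] g 0.447 F [ 0.4  0.7 -0.1] M [0.04 0.01 0.04] j [-2.590e+01  1.780e+01  1.035e+02 -1.000e-01  5.860e+01 -1.350e+01]
11.1 [ 0.5564 -0.1928  0.1061] yaw -12.38 z [ 0.0028 -0.0025 -1.    ] g 0.447 F [-0.5  1.2  0.6] M [ 0.03 -0.06  0.02] j [-2.590e+01  1.780e+01  1.035e+02 -1.000e-01  5.860e+01 -1.350e+01]
```

View pics/w10z.png

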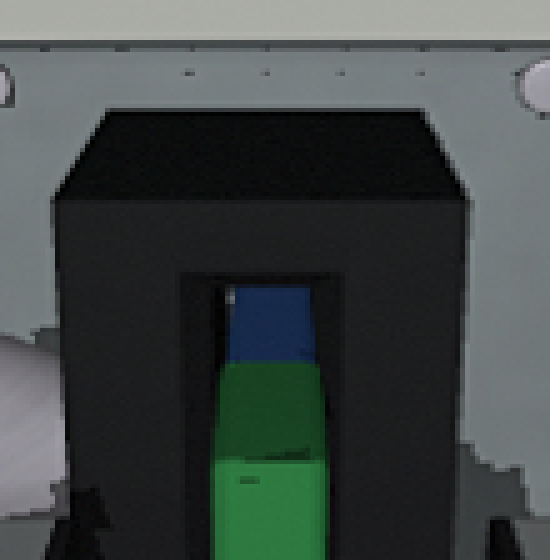

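Call:
servo_tool(xyz=[[0,0,20],[0,0,30],[0,0,40],[-8,-38,40],[-9,-38,10],[-9,-25,0],[0,0,0],[0,0,0]], angular=[[0.1,0.2,0],[0,0,0],[0,0,0],[0,0,0],[0,0,0],[0,0,0],[0,0,0],[0,0,0]])

```text
time_s: 11.9
tcp_pos: [0.5284, -0.2924, 0.2483]
eef_rot: [[0.977, -0.212, -0.002], [-0.212, -0.977, -0.002], [-0.002, 0.002, -1.0]]
ft_force: [0.0, -0.2, -0.7]
gripper_width: 0.448
```

```bash
python3 st.py;python3 -c "
from h import *
s=snap('wrist','wrist11.png')
s=snap('scene','scene11.png');cv2.imwrite('pics/s11z.png',cv2.resize(s['pixels'][190:290,330:450],None,fx=5,fy=5,interpolation=cv2.INTER_NEAREST))"; python3 st.py
```

```text
11.9 [ 0.5284 -0.2924  0.2483] yaw -12.24 z [-0.0023 -0.0017 -1.    ] g 0.448 F [ 0.  -0.2 -0.7] M [-0.01  0.03  0.03] j [-35.5  10.3  95.8  -0.2  73.9 -23.3]
12.0 [ 0.5284 -0.2916  0.2477] yaw -12.15 z [-0.0034 -0.0014 -1.    ] g 0.448 F [-0.6  1.3  0.1] M [0.01 0.02 0.01] j [-35.5  10.3  95.8  -0.2  73.9 -23.3]
```

View pics/wrist11.png

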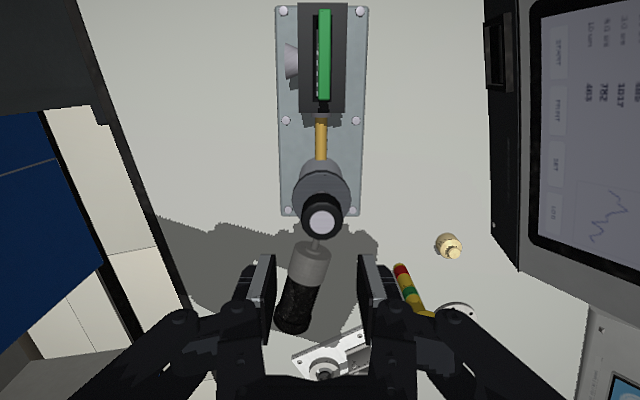

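View pics/s11z.png

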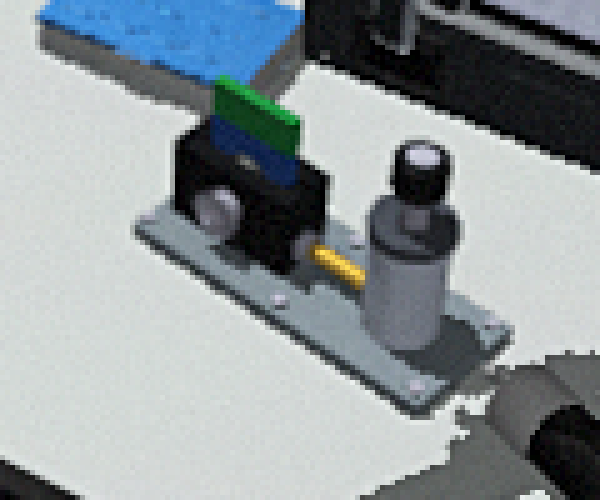

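Run:
```python
from h import *
s=load('wrist11'); im=s['pixels']
for z in (.106,.112,.118):
    a=onz(s,325.2,9.5,z); b=onz(s,323.6,100.3,z); print(z,a,b,np.linalg.norm(a-b))
sub=im[190:250,290:355]; cv2.imwrite('pics/w11z.png',cv2.resize(im[150:250,280:370],None,fx=6,fy=6,interpolation=cv2.INTER_NEAREST))
cv2.imwrite('pics/w11y.png',cv2.resize(im[0:130,270:370],None,fx=6,fy=4.5,interpolation=cv2.INTER_NEAREST))
# bright top disc
g=sub.min(2); m=(g>120).astype(np.uint8)
n,l,st,c=cv2.connectedComponentsWithStats(m); 
for i in range(1,n):
    if st[i,4]>30: print(st[i],c[i]+[290,190],onz(s,*(c[i]+[290,190]),.138))
print(onz(s,321.5,217,.138))
```

```text
0.106 [ 0.56128224 -0.16417328  0.106     ] [ 0.54763449 -0.22397127  0.106     ] 0.06133564089145829
0.112 [ 0.5609143  -0.16525608  0.112     ] [ 0.54758228 -0.22367067  0.112     ] 0.05991667174939739
0.118 [ 0.56054636 -0.16633888  0.118     ] [ 0.54753008 -0.22337008  0.118     ] 0.058497702607336506
[ 0  0  6 25 55] [291.01818182 203.81818182] [ 0.50994592 -0.28748368  0.138     ]
[ 57   0   8  25 112] [352.00892857 203.49107143] [ 0.55271086 -0.29641391  0.138     ]
[ 20  21  24  23 440] [321.70454545 222.04318182] [ 0.52853294 -0.30594598  0.138     ]
[  0  26  10  17 103] [293.06796117 222.3592233 ] [ 0.50802445 -0.3018056   0.138     ]
[ 53  26  12  18 149] [349.87248322 222.98657718] [ 0.54851508 -0.31101065  0.138     ]
[ 0.52920312 -0.30202846  0.138     ]
```

View pics/w11z.png

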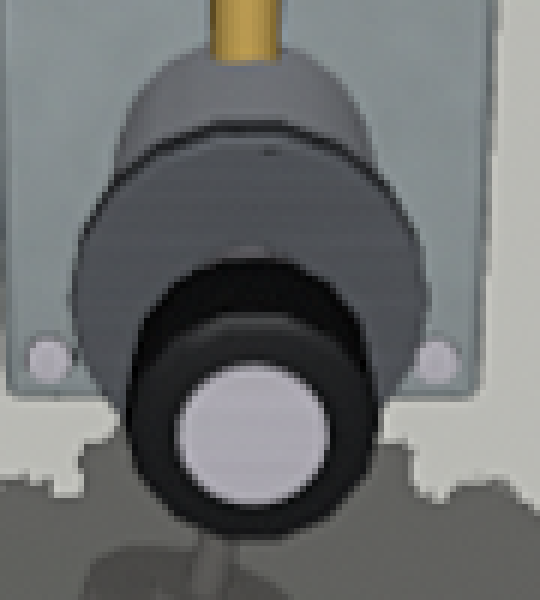

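View pics/w11y.png

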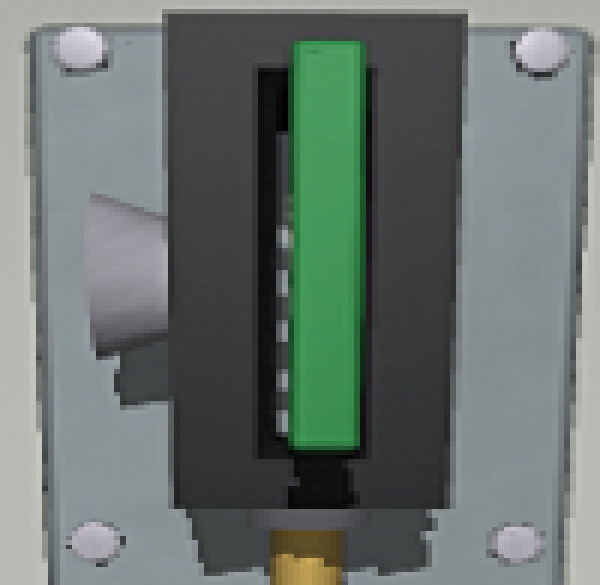

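Call:
servo_tool(xyz=[[0.5,-13,0],[0,0,-25],[0,0,-25],[0,0,0],[0,0,0]], angular=[[0.1,-0.2,-0.2],[0,0,0],[0,0,0],[0,0,0],[0,0,0]], jaw=0.6)

```text
time_s: 12.5
tcp_pos: [0.5304, -0.3031, 0.1954]
eef_rot: [[0.978, -0.209, -0.0], [-0.209, -0.978, 0.001], [-0.0, -0.001, -1.0]]
ft_force: [0.6, -0.2, 1.2]
gripper_width: 0.603
```

```bash
python3 st.py
```

```text
12.5 [ 0.5304 -0.3031  0.1954] yaw -12.05 z [-2.0e-04  1.3e-03 -1.0e+00] g 0.603 F [ 0.6 -0.2  1.2] M [-0.03  0.04 -0.05] j [-36.4  14.   97.4   0.1  68.7 -24.3]
```

Call:
servo_tool(xyz=[[-1.7,-3,-10],[0,0,-15],[0,0,-10],[0,0,0],[0,0,0]], angular=[[-0.1,0,-0.3],[0,0,0],[0,0,0],[0,0,0],[0,0,0]])

```text
time_s: 13.0
tcp_pos: [0.5298, -0.307, 0.1598]
eef_rot: [[0.977, -0.213, 0.003], [-0.213, -0.977, -0.003], [0.003, 0.002, -1.0]]
ft_force: [-0.2, -1.3, -0.3]
gripper_width: 0.601
```

```bash
python3 st.py;python3 -c "
from h import *
s=snap('wrist','wrist12.png')"
```

```text
13.0 [ 0.5298 -0.307   0.1598] yaw -12.33 z [ 0.0025 -0.0027 -1.    ] g 0.601 F [-0.2 -1.3 -0.3] M [-0.    0.04  0.01] j [-36.6  16.3  98.7  -0.   64.8 -24.3]
```

View pics/wrist12.png

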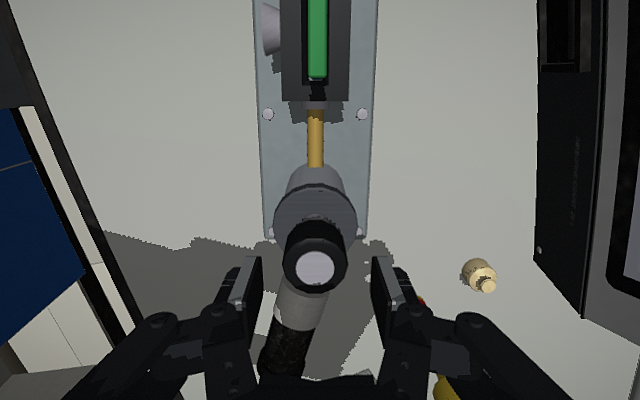

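```bash
python3 - <<'E'
from h import *
s=load('wrist12'); im=s['pixels']; sub=im[240:295,285:345]
m=(sub.min(2)>120).astype(np.uint8); n,l,st,c=cv2.connectedComponentsWithStats(m)
X=np.array([np.cos(np.radians(-12.4)),np.sin(np.radians(-12.4)),0])
for i in range(1,n):
    if st[i,4]>200: P=onz(s,*(c[i]+[285,240]),.138);print(st[i],c[i]+[285,240],P,P@X)
print(np.array([.5298,-.307,.1])@X)
E
python3 st.py
```

```text
[ 11  12  38  32 970] [314.58865979 267.65154639] [ 0.52858331 -0.30563963  0.138     ] 0.58188428935285
0.5833647185017307
13.05 [ 0.5297 -0.3069  0.1598] yaw -12.32 z [ 0.0023 -0.0025 -1.    ] g 0.6 F [-0.1  0.9 -0.2] M [-0.03  0.07  0.04] j [-36.6  16.3  98.7  -0.   64.8 -24.3]
```

Call:
servo_tool(xyz=[[-0.8,1.3,-12],[0,0,-12],[0,0,0],[0,0,0]], angular=[[0.1,0.1,0],[0,0,0],[0,0,0],[0,0,0]])

```text
time_s: 13.45
tcp_pos: [0.5293, -0.3057, 0.1346]
eef_rot: [[0.977, -0.213, 0.002], [-0.213, -0.977, -0.002], [0.002, 0.001, -1.0]]
ft_force: [0.4, 0.2, 0.9]
gripper_width: 0.598
```

```bash
python3 st.py
```

```text
13.45 [ 0.5293 -0.3057  0.1346] yaw -12.32 z [ 0.0017 -0.0016 -1.    ] g 0.598 F [0.4 0.2 0.9] M [-0.    0.03 -0.01] j [-36.6  18.   99.5  -0.   62.3 -24.3]
```

Call:
servo_tool(xyz=[[-0.3,-0.2,-4],[0,0,0]], angular=[[0.1,0.1,0],[0,0,0]])

```text
time_s: 13.65
tcp_pos: [0.5289, -0.3059, 0.1302]
eef_rot: [[0.977, -0.213, -0.0], [-0.213, -0.977, 0.0], [-0.0, -0.0, -1.0]]
ft_force: [-0.2, -0.2, -0.6]
gripper_width: 0.603
```

Call:
servo_tool(xyz=[[0,0,0],[0,0,0],[0,0,0],[0,0,0]], angular=[[0,0,0],[0,0,0],[0,0,0],[0,0,0]], jaw=0)

```text
time_s: 14.05
tcp_pos: [0.5293, -0.3062, 0.1306]
eef_rot: [[0.977, -0.213, 0.001], [-0.213, -0.977, -0.0], [0.001, 0.0, -1.0]]
ft_force: [-0.3, -0.4, -0.6]
gripper_width: 0.355
```

```bash
python3 st.py;python3 -c "
from h import *
s=snap('wrist','wrist13.png')"
```

```text
14.05 [ 0.5293 -0.3062  0.1306] yaw -12.32 z [ 7.e-04 -3.e-04 -1.e+00] g 0.355 F [-0.3 -0.4 -0.6] M [ 0.02 -0.   -0.02] j [-36.6  18.4  99.6   0.   62.  -24.3]
```

View pics/wrist13.png

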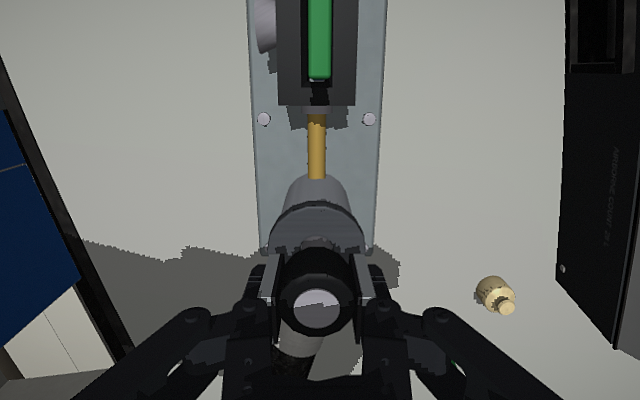

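Call:
servo_tool(xyz=[[0,0,4],[0,0,5],[0,0,0]], angular=[[0,0,0],[0,0,0],[0,0,0]])

```text
time_s: 14.4
tcp_pos: [0.5288, -0.3057, 0.1389]
eef_rot: [[0.977, -0.213, -0.0], [-0.213, -0.977, 0.001], [-0.001, -0.001, -1.0]]
ft_force: [0.3, 0.4, -4.5]
gripper_width: 0.356
```

```bash
python3 st.py
```

```text
14.4 [ 0.5288 -0.3057  0.1389] yaw -12.32 z [-4.e-04  7.e-04 -1.e+00] g 0.356 F [ 0.3  0.4 -4.5] M [0.01 0.   0.01] j [-36.6  17.8  99.4   0.   62.9 -24.3]
```

No side force; the load is just piston weight and drag. Continue.

Call:
servo_tool(xyz=[[0,0,5],[0,0,5],[0,0,0]], angular=[[0,0,0],[0,0,0],[0,0,0]])

```text
time_s: 14.7
tcp_pos: [0.5287, -0.3058, 0.1495]
eef_rot: [[0.977, -0.213, -0.0], [-0.213, -0.977, 0.0], [-0.0, -0.0, -1.0]]
ft_force: [0.7, 0.0, -3.3]
gripper_width: 0.357
```

Call:
servo_tool(xyz=[[0,0,5],[0,0,5],[0,0,0]], angular=[[0,0,0],[0,0,0],[0,0,0]])

```text
time_s: 15.0
tcp_pos: [0.5288, -0.3057, 0.1605]
eef_rot: [[0.977, -0.213, -0.0], [-0.213, -0.977, 0.0], [-0.0, -0.0, -1.0]]
ft_force: [-0.4, 0.2, -3.1]
gripper_width: 0.358
```

```bash
python3 st.py
```

```text
15.0 [ 0.5288 -0.3057  0.1605] yaw -12.32 z [-2.e-04  4.e-04 -1.e+00] g 0.358 F [-0.4  0.2 -3.1] M [-0.    0.03 -0.02] j [-36.6  16.2  98.7   0.   65.1 -24.3]
```

Call:
servo_tool(xyz=[[0,0,5],[0,0,5],[0,0,0],[0,0,0]], angular=[[0,0,0],[0,0,0],[0,0,0],[0,0,0]])

```text
time_s: 15.4
tcp_pos: [0.5285, -0.3056, 0.1716]
eef_rot: [[0.977, -0.213, -0.001], [-0.213, -0.977, 0.001], [-0.001, -0.001, -1.0]]
ft_force: [-0.6, 0.2, -3.3]
gripper_width: 0.355
```

```bash
python3 st.py;python3 -c "
from h import *
s=snap('wrist','wrist14.png')
t=snap('scene','scene14.png');u=snap('top','top14.png')
a=cv2.resize(t['pixels'][185:275,355:435],None,fx=5,fy=5,interpolation=cv2.INTER_NEAREST)
b=cv2.resize(t['pixels'][145:235,220:300],None,fx=5,fy=5,interpolation=cv2.INTER_NEAREST)
cv2.imwrite('pics/s14z.png',np.hstack([a,b]))"; python3 st.py
```

```text
15.4 [ 0.5285 -0.3056  0.1716] yaw -12.32 z [-6.e-04  7.e-04 -1.e+00] g 0.355 F [-0.6  0.2 -3.3] M [-0.06 -0.01  0.02] j [-36.6  15.5  98.3   0.   66.2 -24.3]
15.55 [ 0.5285 -0.3056  0.1714] yaw -12.32 z [-6.e-04  7.e-04 -1.e+00] g 0.353 F [-0.2 -0.8 -3.7] M [-0.04 -0.01 -0.06] j [-36.6  15.5  98.3   0.   66.2 -24.3]
```

View pics/s14z.png

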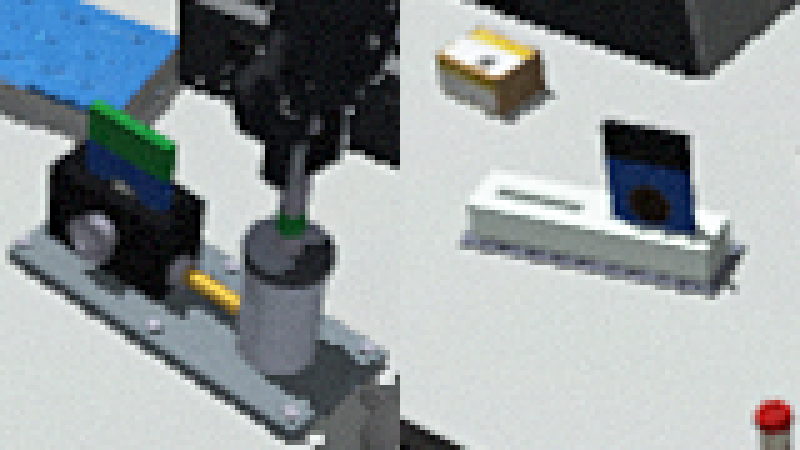

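View pics/wrist14.png

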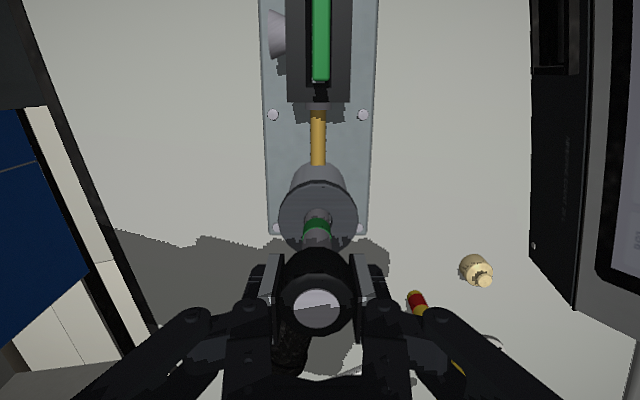

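View pics/top14.png

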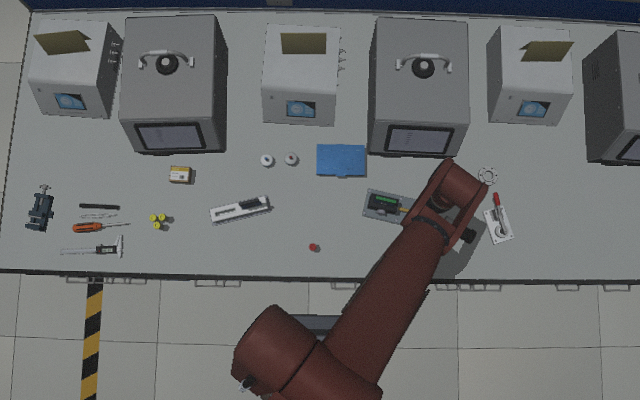

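Run:
```python
from h import *
s=load('wrist14'); t=load('scene14')
a=cv2.resize(s['pixels'][195:260,285:355],None,fx=6,fy=6,interpolation=cv2.INTER_NEAREST);b=cv2.resize(t['pixels'][205:250,395:440],None,fx=8,fy=8.667,interpolation=cv2.INTER_NEAREST)[:390]
cv2.imwrite('pics/f.png',np.hstack([a,b]))
# vertical position of band edges on the scene: ray vs vertical plane through axis facing camera
ax=np.array([.5288,-.3058])
for n,S in(('wrist',s),('scene',t)):
    h=cv2.cvtColor(S['pixels'],cv2.COLOR_BGR2HSV); m=cv2.inRange(h,(45,90,30),(85,255,255))
    u0,v0=proj(S,[*ax,.11]); w=np.zeros_like(m); w[int(v0)-25:int(v0)+25,int(u0)-15:int(u0)+15]=1; m=m*w
    ys,xs=np.nonzero(m); print(n,u0,v0,len(xs),xs.min(),xs.max(),ys.min(),ys.max())
    u=np.median(xs)
    for v in (np.min(ys[np.abs(xs-u)<1.5])-.0,np.max(ys[np.abs(xs-u)<1.5])+1):
        c,r=ray(S,u,v); d=ax-c[:2]; L=np.linalg.norm(d); d/=L; k=(L-.008)/(r[:2]@d); print((c+r*k).round(4))
```

```text
wrist 318.2420935822407 234.3472175127447 277 303 331 218 239
[ 0.5292 -0.2977  0.1044]
[ 0.5292 -0.2977  0.119 ]
scene 412.94858217477173 229.0559007161942 21 410 415 228 232
[ 0.5203 -0.3057  0.1202]
[ 0.5209 -0.3075  0.1022]
```

View pics/f.png

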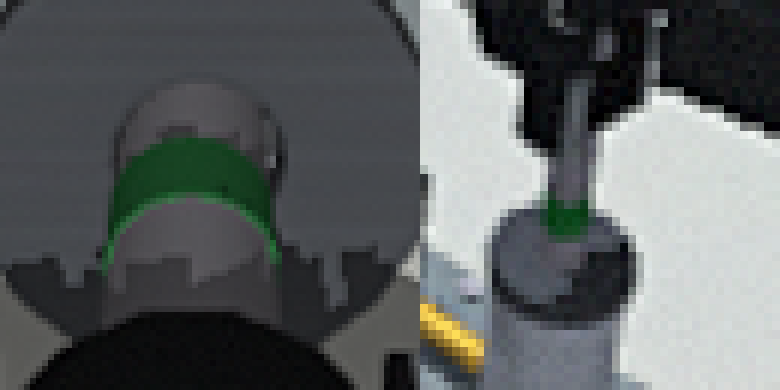

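```bash
python3 -c "
from h import *
print(hand_in())"; python3 st.py
```

```text
the job is handed in; nothing more can be done
None
the job is handed in; nothing more can be done
```

The job is done and handed in at about 15.6 s of the 54 s allowed.

**Slide:** I took the clean slide from the rack and lowered it into the slot in the grip until the floor pushed back (about 6 N). I then let go and backed off. Afterwards the wrist picture put its top at about 112 mm above the bench, which is right for fully home. In the slot it sits slightly towards one side, within the clearance.

**Piston:** Only then did I grip the black knob and draw it straight up about 41 mm. Side force stayed under 1 N and the vertical load was about 3–4 N.
- **Green band:** the wrist picture puts it 104–119 mm above the bench. The barrel top is at 92 mm, so the whole band shows with bare rod below it. The scene camera roughly agrees (102–120 mm).
- **Red band:** it is not visible. By the geometry its top is at about 78 mm, inside the bore.
- **Grip:** the knob was still held when I handed in.

**Other things:** In the last pictures the used slide is still in the rack. The bystanders and the yellow look-alike look undisturbed; I checked these by eye only.

No check failed. The only disagreements were 1–2 mm between the camera and the arm's own readings.

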